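Pack the solder kit caddy

TASK

Pack the kit caddy from the things scattered on the bench: stand the full spool of solder in the yellow bay, the flux bottle in the red bay, the white screw-lid jar in the green bay, and lay the light-blue carton flat in the blue bay, each upright inside its bay and resting on the bay's floor. Keep the flux bottle upright all the time, and leave the look-alikes, the empty white spool and the cream-white box, where they stand.

Things in the scene. Friction and masses are not known exactly. Their poses are not given: they have to be found in the camera images.
- solder_spool_mid (a point): spool wound full with silver solder wire, standing on its flange: 60 mm high, flanges 55 mm in diameter and 2 mm thick at top and bottom, wound barrel 52 mm in diameter between them (grip it there), about 0.3 kg. Loose. Point: its centre, 30 mm above its underside; z up.
- flux_mid (a point): white flux bottle with a red cap and thin nozzle, standing upright: 90 mm high in all, round body 38 mm in diameter up to 63 mm, cap 21 mm in diameter to 71 mm, nozzle 6 mm in diameter above, about 0.06 kg. Loose. Point: on its axis, half-way up, 45 mm above its underside; z up.
- jar_mid (a point): white round jar with a ribbed white screw lid: 40 mm high, body 56 mm in diameter, lid 59 mm in diameter from 28 mm up (lid does not come off), about 0.07 kg. Loose. Point: its centre, 20 mm above its underside; z up.
- carton_mid (a point): small closed light-blue carton with a white label, lying flat: 40 mm along its x, 52 mm along its y, 26 mm high, about 0.05 kg. Loose. Point: its centre, 13 mm above its underside; z up.
- bare_spool_mid (a point): empty white spool without any wire, a look-alike that does not belong in the kit: 52 mm high, flanges 54 mm in diameter, thin white barrel 25 mm. Loose. Point: its centre, 26 mm above its underside.
- cream_box_mid (a point): small closed cream-white box, a look-alike that does not belong in the kit: 46 x 62 mm, 24 mm high. Loose. Point: its centre, 12 mm above its underside.
- yellow_bay_in (a point): yellow bay of the kit caddy: a shallow square plastic tray, outside 84 x 84 mm, inside 78 x 78 mm, floor 3 mm thick, walls 3 mm thick whose top is 9 mm above the floor. It sits fixed in the low black caddy (200 mm square, 9 mm high rim, fixed to the bench) with three other bays in a two-by-two block, centres 96 mm apart; which colour is in which corner varies. Point: centre of the bay's inner floor, 9 mm above the bench; x and y along the walls, z up.
- red_bay_in (a point): red bay of the kit caddy: a shallow square plastic tray, outside 84 x 84 mm, inside 78 x 78 mm, floor 3 mm thick, walls 3 mm thick whose top is 9 mm above the floor. It sits fixed in the low black caddy (200 mm square, 9 mm high rim, fixed to the bench) with three other bays in a two-by-two block, centres 96 mm apart; which colour is in which corner varies. Point: centre of the bay's inner floor, 9 mm above the bench; x and y along the walls, z up.
- green_bay_in (a point): green bay of the kit caddy: a shallow square plastic tray, outside 84 x 84 mm, inside 78 x 78 mm, floor 3 mm thick, walls 3 mm thick whose top is 9 mm above the floor. It sits fixed in the low black caddy (200 mm square, 9 mm high rim, fixed to the bench) with three other bays in a two-by-two block, centres 96 mm apart; which colour is in which corner varies. Point: centre of the bay's inner floor, 9 mm above the bench; x and y along the walls, z up.
- blue_bay_in (a point): blue bay of the kit caddy: a shallow square plastic tray, outside 84 x 84 mm, inside 78 x 78 mm, floor 3 mm thick, walls 3 mm thick whose top is 9 mm above the floor. It sits fixed in the low black caddy (200 mm square, 9 mm high rim, fixed to the bench) with three other bays in a two-by-two block, centres 96 mm apart; which colour is in which corner varies. Point: centre of the bay's inner floor, 9 mm above the bench; x and y along the walls, z up.
Mind the look-alikes: they are no part of the job. What is shaped like the part that bears solder_spool_mid but purple is not meant.

How it is judged:
By the outcome, as a careful person would: the job done as asked, in the order asked, and still so for the second after the job is handed in, with the robot touching nothing.
It also fails if it takes over 115 s, if anything falls off the work surface, if the arm or the gripper's body presses on something with over 40 N, if the wrist force passes 120 N, or if a joint passes its speed limit or range.

ROBOT

A 6-joint arm with a two-finger parallel gripper is mounted at the origin on a cart in front of the work surface, level with it; the furniture and walls round the work are solid. World frame = base frame: x ahead of the robot, y to its left, z up, the work surface at z = 0. Lengths are in m, angles in rad, forces in N, time in s.
With the tool pointing down it reaches from about 0.35 to 0.975 m from the base axis. Payload 17.4 kg.
Tool frame: the origin (TCP) lies at the very end of the fingers, on their centre line; the grasp point (between the pads) lies env.hold_point_z behind it (env.hold_point_z is the distance from the TCP to the grasp point, in m); z points along the fingers, y is the line along which they close (so a half turn about z gives the same grasp; the last joint's range is limited). The gripper opens to 85 mm and grips with 20 to 120 N. Pads are 22 mm wide; open, the fingers measure 114 mm over their backs; the gripper's body (76 mm by 85 mm) begins 54 mm behind the grasp point. The pads swing forward as they close: fully open they stand 13 mm farther back than shut.
Start: joints at [-1.174, 0.116, 1.442, -0, 1.584, -0.038], TCP at [0.284, -0.612, 0.195] pointing down, gripper open.
Joint ranges: [-2.83, 2.83], [-0.83, 2.19], [0.07, 2.5], [-1.14, 4.28], [0.01, 3], [-2.97, 2.97]. Speed limits (rad/s): [1.89, 1.89, 2.22, 3.14, 3.14, 3.14].

INTERFACE

Orientations are given as a rotation vector (axis times angle).
In Python, from station import env gives the robot as it stands. The module is installed in compiled form; this text tells all that it offers.
- The arm moves only by the tool drive_tool, never from a script. Its arguments are lists of equal length, an entry for each row: "grip": the opening, from 0 (shut) to 1 (fully open); "slide": the shift along the tool's x, y, z in cm, a list of three; "dr": the turn, a rotation vector about the tool's x, y, z in degrees, a list of three. A call has exactly 10 rows; each row shifts and turns the commanded pose from where the row before left it, along the tool's axes as they then stand; what a row does not reach is not made up. A row lasts 1/10 s, in which the tool goes at most 50 mm and 8.59 degrees, less where a joint would pass 70% of its speed; a pose out of reach is approached as far as the arm can. A call with a gripper value outside its range is refused whole. The fingers move at their own pace and stop on an object; the grip force is fixed at half the most. Time passes only in rows, so rows that do not move let the fingers close, or fill a call up. It gives the time, the measured TCP pose, the force, the opening and the grip force at its end, in the units of the state.
- env.sense(): the state, without advancing time (a new reading comes with each control period).
- env.read_camera(name): name is "scene" or "side" or "wrist"; returns (picture, depth): 420x560x3 uint8, red, green, blue; 420x560 float32, m along the optical axis (not along the pixel's ray), 0 where there is no reading.
- env.calibration(name): a dict with "K" (3x3 intrinsics, pixels), "D" ([k1, k2, p1, p2, k3] as OpenCV has them; the pictures are not rectified), "world_from_camera" (4x4, takes a point from camera to world coordinates). Camera axes: x right, y down, z forward; pixel columns grow to the right and rows downward; lengths in m; the calibration is good to about 2 mm. A picture is of the moment at which its call begins: read the wrist's pose just before it. calibration takes no time and is no camera call; for the wrist camera it gives the pose at the moment of the call.
- env.job_done(): hands the job in; it is judged then, once.
The state is a dict: "time_s": time; "qpos": joint angles; "qvel": joint speeds; "joint_efforts": joint torques, N m; "tcp_pos": TCP position; "ee_rot": TCP orientation; "wrist_force": force on the tool from outside, world axes, zero at the start; "torque": the same for the moment, N m; "opening": finger opening in m; "grip_force": force on a finger pad.
Only numpy, scipy, OpenCV 4.12 (cv2) and the standard library are available. Lean on these libraries where they do the work, as an engineer would, in place of code of your own. Each camera call takes 0.05 s, during which the arm holds its last target. There are 200 camera calls.

## Working session

There is one attempt and no reset: what is moved stays moved. The work goes in short steps, Python scripts to look and compute and a tool call to move; the robot and the scene stay as the last step left them, time stands still between calls to the robot, and variables do not carry over. Pictures are saved under pics/ and viewed, at most 14 in all, crops included, and the job is handed in when it is done.

Besides the shell and the picture viewer there is one more tool, called after "Emit:" as a command line: name --argument value ..., lists and objects as JSON in quotes. drive_tool: Moves the arm, as the interface text tells. Its arguments: {"type":"object","properties":{"grip":{"type":"array"},"slide":{"type":"array"},"dr":{"type":"array"}},"required":["grip","slide","dr"]}

```bash
mkdir -p pics; cat > h.py <<'E'
import numpy as np, cv2
from station import env
from scipy.spatial.transform import Rotation as R
def cast(name,uv,z,cal=None):
    c=cal or env.calibration(name); T=np.array(c["world_from_camera"])
    p=cv2.undistortPoints(np.array(uv,float).reshape(-1,1,2),np.array(c["K"]),np.array(c["D"]))[:,0]
    d=np.c_[p,np.ones(len(p))]@T[:3,:3].T
    o=T[:3,3]; return o+d*((z-o[2])/d[:,2])[:,None]
E
python3 - <<'E'
from h import *
for n in("scene","side"):
    p,d=env.read_camera(n); cv2.imwrite(f"pics/{n}0.png",p[...,::-1]); np.save(f"{n}0.npy",d)
    print(n,np.round(env.calibration(n)["world_from_camera"],3).tolist())
s=env.sense(); print(s["time_s"],s["tcp_pos"],s["ee_rot"],s["opening"],env.hold_point_z, s["wrist_force"])
print(R.from_rotvec(s["ee_rot"]).as_matrix().round(3))
E
```

```text
scene [[-0.814, -0.245, 0.527, -0.015], [-0.581, 0.367, -0.727, 0.758], [-0.016, -0.898, -0.441, 0.543], [0.0, 0.0, 0.0, 1.0]]
side [[-0.998, 0.052, -0.033, 0.601], [0.062, 0.85, -0.522, 0.452], [0.001, -0.523, -0.852, 0.908], [0.0, 0.0, 0.0, 1.0]]
0.1 [ 0.28427335 -0.61200079  0.19395408] [-3.06665251e+00 -6.77451646e-01  2.75416232e-04] 0.08555709034346036 0.0187 [0.03739731 0.26020889 1.18358661]
[[ 0.907  0.421 -0.   ]
 [ 0.421 -0.907  0.001]
 [ 0.    -0.001 -1.   ]]
```

View pics/scene0.png

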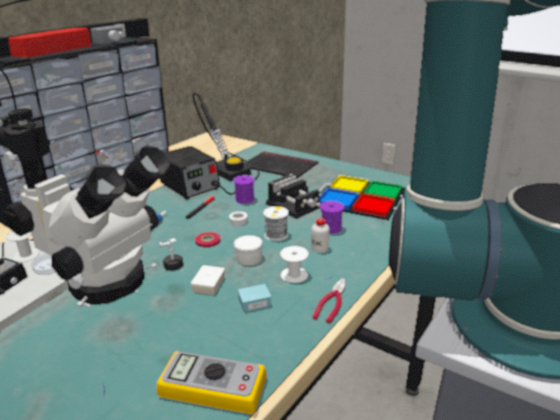

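View pics/side0.png

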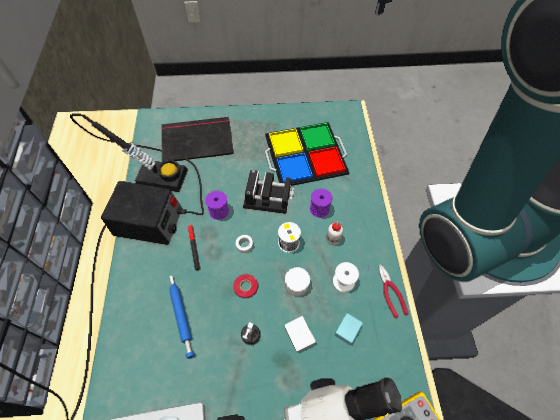

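The side view shows:
- Silver solder spool at (289,237).
- Look-alikes for it: purple spools at (217,205) and (321,203), and the bare white spool at (346,277).
- Jar (297,281). The white ring at (244,243) is not it.
- Flux bottle (335,233).
- Light-blue carton (348,328), against the cream box at (300,334).
- Bays: yellow (286,142), green (318,136), blue (294,166), red (327,162).

I choose the silver spool, flux, jar and light-blue carton.

```bash
cat > m.py <<'E'
from h import *
im=cv2.imread("pics/side0.png"); hsv=cv2.cvtColor(im,cv2.COLOR_BGR2HSV)
d=np.load("side0.npy"); c=env.calibration("side"); T=np.array(c["world_from_camera"])
v,u=np.mgrid[0:420,0:560]; p=cv2.undistortPoints(np.stack([u,v],-1).reshape(-1,1,2).astype(float),np.array(c["K"]),np.array(c["D"]))[:,0]
P=(np.c_[p,np.ones(len(p))]*d.reshape(-1,1))@T[:3,:3].T+T[:3,3]; P=P.reshape(420,560,3)
for n,uv in dict(spool=(289,237),purpA=(217,205),purpB=(321,203),bare=(346,277),jar=(297,281),cream=(300,334),carton=(348,328),flux=(335,233),yellow=(286,142),green=(318,136),blue=(294,166),red=(327,162),vise=(268,190)).items():
    x,y=uv; r=26; reg=P[y-r:y+r,x-r:x+r]; loc=P[y-2:y+3,x-2:x+3,:].reshape(-1,3)
    zt=np.median(loc[:,2]); m=((abs(reg[...,2]-zt)<.006)&(zt>.015)).astype(np.uint8)
    _,l=cv2.connectedComponents(m); k=l[r,r]; q=reg[(l==k)&(m>0)]
    print(n,np.median(loc,0).round(3), (((q.min(0)+q.max(0))/2).round(3),(q.max(0)-q.min(0)).round(3)) if len(q) else "")
    if n in("cream","carton") and len(q): print(cv2.minAreaRect((q[:,:2]*1000).astype(np.float32)))
for n,lo,hi in(("yellow",(25,150,120),(35,255,255)),("green",(50,150,80),(75,255,255)),("blue",(100,150,100),(118,255,255)),("red",(0,180,120),(6,255,255))):
    m=cv2.inRange(hsv,lo,hi); m[:100]=0;m[190:]=0;m[:,:260]=0;m[:,355:]=0
    q=P[m>0]; q=q[np.isfinite(q[:,0])]; print(n,len(q),cv2.minAreaRect((q[:,:2]*1000).astype(np.float32)),np.median(q,0).round(3))
crop=im[95:365,190:400]; cv2.imwrite("pics/crop0.png",cv2.resize(crop,None,fx=2.2,fy=2.2,interpolation=3))
E
python3 m.py
```

```text
spool [0.55  0.017 0.061] (array([0.549, 0.001, 0.061]), array([0.054, 0.053, 0.011]))
purpA [ 0.724 -0.085  0.062] (array([ 0.728, -0.104,  0.061]), array([0.054, 0.057, 0.01 ]))
purpB [ 0.462 -0.076  0.061] (array([ 0.46 , -0.095,  0.06 ]), array([0.053, 0.054, 0.01 ]))
bare [0.427 0.122 0.052] (array([0.425, 0.111, 0.052]), array([0.054, 0.054, 0.011]))
jar [0.539 0.121 0.041] (array([0.538, 0.114, 0.041]), array([0.057, 0.058, 0.011]))
cream [0.542 0.236 0.025] (array([0.544, 0.233, 0.024]), array([0.063, 0.072, 0.01 ]))
((543.2515258789062, 232.89695739746094), (46.33699035644531, 62.91874313354492), 21.34292221069336)
carton [0.436 0.23  0.026] (array([0.434, 0.229, 0.026]), array([0.06 , 0.061, 0.011]))
((433.978271484375, 228.5573272705078), (52.98820114135742, 39.47381591796875), 53.074893951416016)
flux [0.438 0.01  0.056] (array([ 0.435, -0.001,  0.056]), array([0.035, 0.035, 0.01 ]))
yellow [ 0.533 -0.326  0.009] 
green [ 0.436 -0.344  0.009] 
blue [ 0.516 -0.236  0.009] 
red [ 0.42  -0.244  0.009] 
vise [ 0.594 -0.12   0.067] (array([ 0.597, -0.138,  0.066]), array([0.037, 0.079, 0.011]))
yellow 681 ((543.5784912109375, 38.980499267578125), (827.936767578125, 94.96025848388672), 88.60409545898438) [ 0.534 -0.325  0.01 ]
green 617 ((490.5636291503906, 30.065643310546875), (865.5562133789062, 103.49042510986328), 82.12332916259766) [ 0.439 -0.342  0.01 ]
blue 753 ((533.1419677734375, 87.76797485351562), (733.6309204101562, 99.85948944091797), 87.16880798339844) [ 0.516 -0.232  0.01 ]
red 727 ((480.6097412109375, 79.44955444335938), (775.4160766601562, 104.97515869140625), 79.76858520507812) [ 0.422 -0.247  0.01 ]
```

View pics/crop0.png

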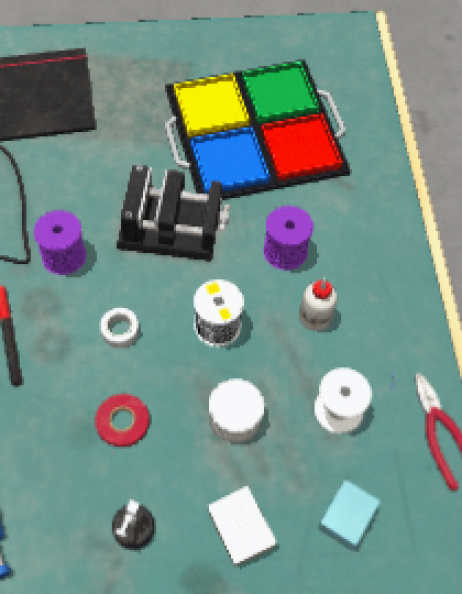

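Crop: the silver spool with yellow labels is at crop (218,308), the flux at (320,303), the jar at (237,408) and the light-blue carton at (350,513). The yellow and green bays are in the back row, blue and red in front. The choice is confirmed. First I go above the spool.

```bash
cat >> h.py <<'E'
B=dict(yellow=(.5335,-.3255),green=(.439,-.342),blue=(.517,-.231),red=(.4225,-.2475))
def rel(x,y,z):
    s=env.sense(); M=R.from_rotvec(s["ee_rot"]).as_matrix()
    print("t",s["time_s"],"tcp",s["tcp_pos"].round(4),"slide cm",(M.T@(np.array([x,y,z])-s["tcp_pos"])*100).round(2),"yaw y",np.degrees(np.arctan2(M[1,1],M[0,1])).round(1),"tilt",np.degrees(np.arccos(-M[2,2])).round(2),"open",round(s["opening"],4))
E
python3 -c "
from h import *
rel(.549,.001,.17)"
```

```text
t 0.1 tcp [ 0.2843 -0.612   0.194 ] slide cm [ 49.83 -44.44   2.44] yaw y -65.1 tilt 0.06 open 0.0856
```

Emit:
drive_tool --grip '[1,1,1,1,1,1,1,1,1,1]' --slide '[[3.1,-2.8,0],[3.1,-2.8,0],[3.1,-2.8,0],[3.1,-2.8,0],[3.1,-2.8,0],[3.1,-2.8,0],[3.1,-2.8,0],[3.1,-2.8,0],[3.1,-2.8,0],[3.1,-2.8,0]]' --dr '[[0,0,0],[0,0,0],[0,0,0],[0,0,0],[0,0,0],[0,0,0],[0,0,0],[0,0,0],[0,0,0],[0,0,0]]'

```text
time_s: 1.1
tcp_pos: [0.4478, -0.226, 0.1945]
ee_rot: [-3.068, -0.677, 0.0]
wrist_force: [0.3, 0.1, 0.3]
opening: 0.0853
grip_force: 0.0
```

Emit:
drive_tool --grip '[1,1,1,1,1,1,1,1,1,1]' --slide '[[3.1,-2.8,0],[3.1,-2.8,0],[3.1,-2.8,0],[3.1,-2.8,0],[3.1,-2.8,1.2],[3.1,-2.8,1.2],[0,0,0],[0,0,0],[0,0,0],[0,0,0]]' --dr '[[0,0,0],[0,0,0],[0,0,0],[0,0,0],[0,0,0],[0,0,0],[0,0,0],[0,0,0],[0,0,0],[0,0,0]]'

```text
time_s: 2.1
tcp_pos: [0.5454, 0.002, 0.1711]
ee_rot: [3.068, 0.675, 0.001]
wrist_force: [0.5, -0.2, -0.1]
opening: 0.0856
grip_force: 0.0
```

```bash
cat > w.py <<'E'
import sys; from h import *
n=sys.argv[1]; c=env.calibration("wrist"); p,d=env.read_camera("wrist"); cv2.imwrite(f"pics/{n}.png",p[...,::-1])
T=np.array(c["world_from_camera"]); v,u=np.mgrid[0:420,0:560]; q=cv2.undistortPoints(np.stack([u,v],-1).reshape(-1,1,2).astype(float),np.array(c["K"]),np.array(c["D"]))[:,0]
P=(np.c_[q,np.ones(len(q))]*d.reshape(-1,1))@T[:3,:3].T+T[:3,3]; P[d.ravel()==0]=0; np.save("P.npy",P.reshape(420,560,3))
E
cat > top.py <<'E'
import sys; from h import *
# top.py x y z : centre of flat top surface near x,y at height z
x,y,z=map(float,sys.argv[1:4]); r=float(sys.argv[4]) if len(sys.argv)>4 else .045
P=np.load("P.npy"); m=((abs(P[...,2]-z)<.005)&(np.hypot(P[...,0]-x,P[...,1]-y)<r)).astype(np.uint8)
n,l,st,_=cv2.connectedComponentsWithStats(m); k=1+np.argmax(st[1:,4]); q=P[l==k]
print(len(q),"circle",cv2.minEnclosingCircle((q[:,:2]*1000).astype(np.float32)),"rect",cv2.minAreaRect((q[:,:2]*1000).astype(np.float32)),"z",np.median(q[:,2]).round(4))
E
python3 w.py w1; python3 top.py .549 .001 .060; python3 -c "
from h import *
rel(.549,.001,.010)"
```

```text
3395 circle ((550.6360473632812, -0.06432820111513138), 27.602697372436523) rect ((550.6242065429688, -0.024280548095703125), (54.33088684082031, 54.293495178222656), 25.80154037475586) z 0.0595
t 2.15 tcp [0.5454 0.0021 0.1711] slide cm [ 0.27  0.25 16.11] yaw y -65.2 tilt 0.04 open 0.0856
```

View pics/w1.png

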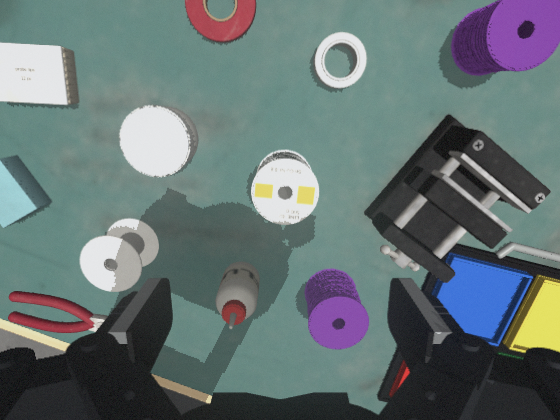

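Wrist picture: the solder spool is at (285,190), clear of the vise and the purple spool. I descend and grip.

Emit:
drive_tool --grip '[1,1,1,1,1,1,1,1,1,1]' --slide '[[0.33,0.38,2],[0,0,4],[0,0,4],[0,0,3],[0,0,2],[0,0,1.1],[0,0,0],[0,0,0],[0,0,0],[0,0,0]]' --dr '[[0,0,0],[0,0,0],[0,0,0],[0,0,0],[0,0,0],[0,0,0],[0,0,0],[0,0,0],[0,0,0],[0,0,0]]'

```text
time_s: 3.15
tcp_pos: [0.5507, 0.0009, 0.0108]
ee_rot: [3.067, 0.677, 0.003]
wrist_force: [-0.2, 0.5, 0.1]
opening: 0.0853
grip_force: 0.0
```

Emit:
drive_tool --grip '[0,0,0,0,0,0,0,0,0,0]' --slide '[[0,0,0],[0,0,0],[0,0,0],[0,0,0],[0,0,0],[0,0,0],[0,0,0],[0,0,0],[0,0,0],[0,0,0]]' --dr '[[0,0,0],[0,0,0],[0,0,0],[0,0,0],[0,0,0],[0,0,0],[0,0,0],[0,0,0],[0,0,0],[0,0,0]]'

```text
time_s: 4.15
tcp_pos: [0.5505, 0.0011, 0.0106]
ee_rot: [3.068, 0.678, 0.002]
wrist_force: [-1.1, 1.5, 9.1]
opening: 0.0509
grip_force: 60.7
```

Emit:
drive_tool --grip '[0,0,0,0,0,0,0,0,0,0]' --slide '[[0,0,-1],[0,0,-2],[0,0,-3],[0,0,-3],[0,0,-3],[0,0,-3],[0,0,0],[0,0,0],[0,0,0],[0,0,0]]' --dr '[[0,0,0],[0,0,0],[0,0,0],[0,0,0],[0,0,0],[0,0,0],[0,0,0],[0,0,0],[0,0,0],[0,0,0]]'

```text
time_s: 5.15
tcp_pos: [0.5495, 0.001, 0.1582]
ee_rot: [-3.067, -0.677, 0.003]
wrist_force: [0.0, 0.1, -3.4]
opening: 0.0504
grip_force: 63.0
```

```bash
python3 -c "
from h import *
rel(*B['yellow'],.16)"; python3 w.py w2; python3 - <<'E'
from h import *
im=cv2.imread("pics/w2.png");hsv=cv2.cvtColor(im,cv2.COLOR_BGR2HSV);P=np.load("P.npy")
for n,lo,hi in(("yellow",(25,150,80),(35,255,255)),("green",(50,150,60),(75,255,255)),("blue",(100,150,80),(118,255,255)),("red",(0,180,100),(6,255,255))):
    m=cv2.inRange(hsv,lo,hi); q=P[(m>0)&(abs(P[...,2]-.009)<.003)]
    if len(q)>50: print(n,len(q),q.min(0).round(3),q.max(0).round(3),((q.max(0)+q.min(0))/2).round(4))
E
```

```text
t 5.15 tcp [0.5495 0.001  0.1582] slide cm [-15.2   28.94  -0.18] yaw y -65.1 tilt 0.12 open 0.0504
yellow 143 [ 0.491 -0.345  0.006] [ 0.572 -0.276  0.012] [ 0.5318 -0.3104  0.009 ]
blue 4365 [ 0.473 -0.277  0.006] [ 0.567 -0.181  0.012] [ 0.5203 -0.229   0.009 ]
red 284 [ 0.376 -0.267  0.006] [ 0.4   -0.232  0.012] [ 0.3879 -0.2492  0.009 ]
```

Emit:
drive_tool --grip '[0,0,0,0,0,0,0,0,0,0]' --slide '[[-1.7,3.2,0],[-1.7,3.2,0],[-1.7,3.2,0],[-1.7,3.2,0],[-1.7,3.2,0],[-1.7,3.2,0],[-1.7,3.2,0],[-1.7,3.2,0],[-1.6,3.3,0],[0,0,0]]' --dr '[[0,0,0],[0,0,0],[0,0,0],[0,0,0],[0,0,0],[0,0,0],[0,0,0],[0,0,0],[0,0,0],[0,0,0]]'

```text
time_s: 6.2
tcp_pos: [0.5331, -0.3286, 0.1583]
ee_rot: [-3.068, -0.673, 0.003]
wrist_force: [0.2, 1.0, -2.0]
opening: 0.0509
grip_force: 63.2
```

Emit:
drive_tool --grip '[0,0,0,0,0,0,0,0,0,0]' --slide '[[0,0,2],[0,0,3],[0,0,3],[0,0,2],[0,0,1],[0,0,0],[0,0,0],[0,0,0],[0,0,0],[0,0,0]]' --dr '[[0,0,0],[0,0,0],[0,0,0],[0,0,0],[0,0,0],[0,0,0],[0,0,0],[0,0,0],[0,0,0],[0,0,0]]'

```text
time_s: 7.2
tcp_pos: [0.5342, -0.3253, 0.0503]
ee_rot: [3.067, 0.677, 0.001]
wrist_force: [-0.5, 1.1, -2.5]
opening: 0.0509
grip_force: 63.2
```

```bash
python3 -c "
from h import *
rel(*B['yellow'],.020)"; python3 w.py w3
```

```text
t 7.2 tcp [ 0.5342 -0.3253  0.0503] slide cm [-0.07 -0.01  3.03] yaw y -65.1 tilt 0.05 open 0.0509
```

View pics/w3.png

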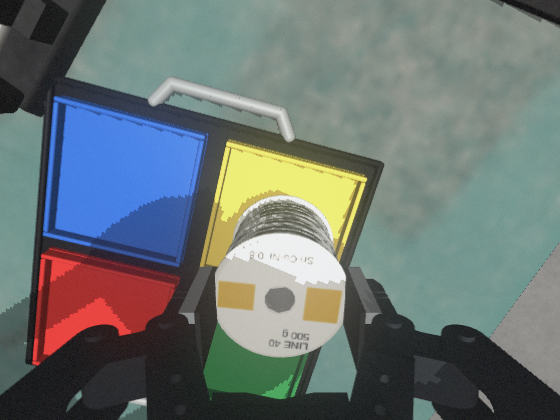

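Spool (280,280) held upright over the yellow bay (290,200). Now the spool's top height and tilt.

```bash
python3 top.py .534 -.325 .1 .03; python3 -c "
from h import *
P=np.load('P.npy'); q=P[240:345,225:335].reshape(-1,3); q=q[q[:,2]>.085]; print(q.mean(0),np.linalg.lstsq(np.c_[q[:,:2],np.ones(len(q))],q[:,2],rcond=None)[0])"
```

```text
13277 circle ((535.5244140625, -324.3052978515625), 29.38619041442871) rect ((534.3887329101562, -325.4237060546875), (55.312950134277344, 55.25224304199219), 68.58837890625) z 0.0995
[ 0.53666265 -0.3242096   0.09915583] [ 0.01512251 -0.01642799  0.08571403]
```

Emit:
drive_tool --grip '[0,0,0,0,0,0,0,0,0,0]' --slide '[[0,0,1],[0,0,0.8],[0,0,0.5],[0,0,0.3],[0,0,0],[0,0,0],[0,0,0],[0,0,0],[0,0,0],[0,0,0]]' --dr '[[0,0,0],[0,0,0],[0,0,0],[0,0,0],[0,0,0],[0,0,0],[0,0,0],[0,0,0],[0,0,0],[0,0,0]]'

```text
time_s: 8.25
tcp_pos: [0.534, -0.3252, 0.0237]
ee_rot: [3.068, 0.678, 0.0]
wrist_force: [-0.3, -0.3, -2.3]
opening: 0.0505
grip_force: 63.2
```

Emit:
drive_tool --grip '[0,0,0,0,0,0.85,0.85,0.85,0.85,0.85]' --slide '[[0,0,0.2],[0,0,0.15],[0,0,0],[0,0,0],[0,0,0],[0,0,0],[0,0,0],[0,0,0],[0,0,0],[0,0,0]]' --dr '[[0,0,0],[0,0,0],[0,0,0],[0,0,0],[0,0,0],[0,0,0],[0,0,0],[0,0,0],[0,0,0],[0,0,0]]'

```text
time_s: 9.25
tcp_pos: [0.534, -0.3252, 0.0202]
ee_rot: [3.068, 0.678, 0.0]
wrist_force: [1.4, -0.4, 0.3]
opening: 0.0726
grip_force: 0.0
```

Emit:
drive_tool --grip '[0.85,0.85,0.85,1,1,1,1,1,1,1]' --slide '[[0,0,0],[0,0,-1],[0,0,-2],[0,0,-4],[0,0,-4],[0,0,-4],[0,0,0],[0,0,0],[0,0,0],[0,0,0]]' --dr '[[0,0,0],[0,0,0],[0,0,0],[0,0,0],[0,0,0],[0,0,0],[0,0,0],[0,0,0],[0,0,0],[0,0,0]]'

```text
time_s: 10.25
tcp_pos: [0.5335, -0.3249, 0.1688]
ee_rot: [-3.066, -0.677, 0.002]
wrist_force: [-0.6, -0.2, 0.1]
opening: 0.0857
grip_force: 0.0
```

```bash
python3 w.py w4; python3 top.py .534 -.325 .069; python3 -c "
from h import *
rel(.435,-.001,.17)"
```

```text
3601 circle ((534.492431640625, -326.5442199707031), 27.645919799804688) rect ((534.5223999023438, -326.34820556640625), (54.7452507019043, 54.465576171875), 50.72441101074219) z 0.0686
t 10.3 tcp [ 0.5336 -0.3249  0.169 ] slide cm [  4.7  -33.53  -0.06] yaw y -65.1 tilt 0.1 open 0.0856
```

Emit:
drive_tool --grip '[1,1,1,1,1,1,1,1,1,1]' --slide '[[0.5,-3.7,0],[0.5,-3.7,0],[0.5,-3.7,0],[0.5,-3.7,0],[0.5,-3.7,0],[0.5,-3.7,0],[0.5,-3.7,0],[0.6,-3.8,0],[0.6,-3.8,0],[0,0,0]]' --dr '[[0,0,0],[0,0,0],[0,0,0],[0,0,0],[0,0,0],[0,0,0],[0,0,0],[0,0,0],[0,0,0],[0,0,0]]'

```text
time_s: 11.3
tcp_pos: [0.4344, 0.0015, 0.1699]
ee_rot: [-3.066, -0.683, -0.0]
wrist_force: [0.1, -1.4, 0.0]
opening: 0.0857
grip_force: 0.0
```

```bash
python3 w.py w5; python3 top.py .435 -.001 .055 .03; python3 top.py .435 -.001 .070 .03;python3 - <<'E'
from h import *
rel(.435,-.001,.026)
P=np.load("P.npy"); 
for z in(.04,.05,.06,.07,.08):
  q=P[(abs(P[...,2]-z)<.004)&(np.hypot(P[...,0]-.435,P[...,1])<.035)]; print(z,len(q),q.min(0)[:2],q.max(0)[:2]) if len(q) else 0
E
```

```text
985 circle ((436.71502685546875, -4.206020355224609), 18.9256591796875) rect ((436.75311279296875, -4.17057991027832), (36.953975677490234, 36.864173889160156), 70.34934997558594) z 0.0554
488 circle ((436.3687744140625, -4.084074974060059), 10.623030662536621) rect ((436.4787292480469, -4.319301605224609), (20.989574432373047, 19.532381057739258), 25.243661880493164) z 0.0703
t 11.35 tcp [0.4349 0.     0.1699] slide cm [-0.04  0.1  14.39] yaw y -64.9 tilt 0.01 open 0.0855
0.04 84 [ 0.43511624 -0.01677939] [0.4556821  0.01475028]
0.05 361 [ 0.41768308 -0.02308461] [0.45546541 0.01467536]
0.06 383 [ 0.42117309 -0.01994688] [0.45245184 0.01124052]
0.07 483 [ 0.42617588 -0.01415579] [0.44689644 0.00591525]
0.08 24 [ 0.43516605 -0.00532811] [ 0.43876967 -0.00181296]
```

View pics/w5.png

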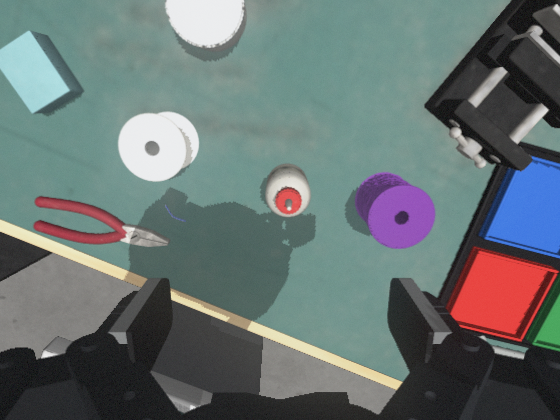

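Wrist picture: the flux bottle is at (288,195), the purple spool at (400,215) and the bare spool at (152,148), all clear. I descend with a reduced opening.

Emit:
drive_tool --grip '[0.8,0.8,0.8,0.8,0.8,0.8,0.8,0.8,0.8,0.8]' --slide '[[0,0.45,1],[0,0,2],[0,0,3],[0,0,3],[0,0,3],[0,0,1.8],[0,0,1],[0,0,0],[0,0,0],[0,0,0]]' --dr '[[0,0,0],[0,0,0],[0,0,0],[0,0,0],[0,0,0],[0,0,0],[0,0,0],[0,0,0],[0,0,0],[0,0,0]]'

```text
time_s: 12.35
tcp_pos: [0.438, -0.0059, 0.0232]
ee_rot: [3.067, 0.677, 0.002]
wrist_force: [-0.6, 0.3, 0.6]
opening: 0.0681
grip_force: 0.0
```

Emit:
drive_tool --grip '[0,0,0,0,0,0,0,0,0,0]' --slide '[[0,0,0],[0,0,0],[0,0,0],[0,0,0],[0,0,0],[0,0,0],[0,0,0],[0,0,0],[0,0,0],[0,0,0]]' --dr '[[0,0,0],[0,0,0],[0,0,0],[0,0,0],[0,0,0],[0,0,0],[0,0,0],[0,0,0],[0,0,0],[0,0,0]]'

```text
time_s: 13.35
tcp_pos: [0.4378, -0.0054, 0.0229]
ee_rot: [-3.067, -0.678, -0.002]
wrist_force: [-1.3, 2.2, 6.8]
opening: 0.0183
grip_force: 59.4
```

Emit:
drive_tool --grip '[0,0,0,0,0,0,0,0,0,0]' --slide '[[0,0,-1],[0,0,-2],[0,0,-3],[0,0,-3],[0,0,-3],[0,0,-2],[0,0,0],[0,0,0],[0,0,0],[0,0,0]]' --dr '[[0,0,0],[0,0,0],[0,0,0],[0,0,0],[0,0,0],[0,0,0],[0,0,0],[0,0,0],[0,0,0],[0,0,0]]'

```text
time_s: 14.35
tcp_pos: [0.4369, -0.0056, 0.1611]
ee_rot: [-3.067, -0.678, 0.002]
wrist_force: [-0.6, 0.3, -0.6]
opening: 0.0183
grip_force: 58.8
```

```bash
python3 w.py w6; python3 -c "
from h import *
rel(*B['red'],.16)
s=env.sense()['tcp_pos'];P=np.load('P.npy')
for z in (.047,.049,.051):
  q=P[(abs(P[...,2]-s[2]-z)<.001)&(np.hypot(P[...,0]-s[0],P[...,1]-s[1])<.012)]; print(z,len(q),q.mean(0) if len(q) else '')"
```

```text
t 14.4 tcp [ 0.437  -0.0056  0.1612] slide cm [-11.5   21.33   0.12] yaw y -65.1 tilt 0.08 open 0.0183
0.047 1125 [ 0.43822103 -0.00524208  0.20840179]
0.049 277 [ 0.43808109 -0.0041472   0.20973302]
0.051 82 [ 0.43628228 -0.00514597  0.21224213]
```

View pics/w6.png

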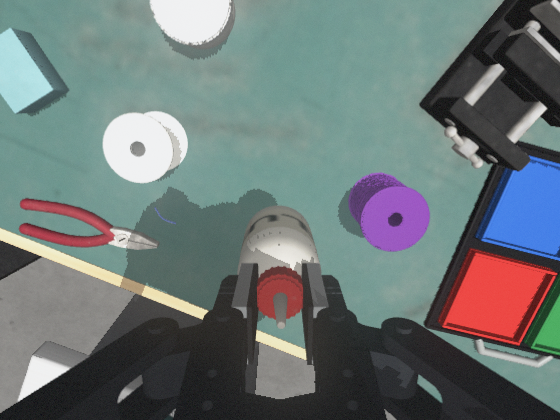

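The bottle (280,260) hangs upright with its cap between the pads, but the opening reads only 18 mm. I check from the other cameras.

```bash
python3 - <<'E'
from h import *
o=[]
for n in("scene","side"):
    p,d=env.read_camera(n); c=env.calibration(n); W=np.linalg.inv(c["world_from_camera"]); x=W@np.array([.437,-.0056,.18,1])
    u,_=cv2.projectPoints(x[None,:3],np.zeros(3),np.zeros(3),np.array(c["K"]),np.array(c["D"])); u=u.ravel().astype(int); print(n,u)
    a=cv2.copyMakeBorder(p,80,80,80,80,0)[u[1]+20:u[1]+140,u[0]+20:u[0]+140]; o.append(cv2.resize(a[...,::-1],(400,400),interpolation=3))
cv2.imwrite("pics/hold.png",np.hstack(o))
s=env.sense()['tcp_pos'];P=np.load('P.npy')
q=P.reshape(-1,3)-s; q=q[np.hypot(q[:,0],q[:,1])<.03]
M=R.from_rotvec(env.sense()["ee_rot"]).as_matrix()
for z in np.arange(-.07,.08,.01):
  k=q[abs(q[:,2]-z)<.005]@M
  if len(k)>5: print(z.round(3),len(k),k.min(0)[:2].round(4),k.max(0)[:2].round(4))
E
```

```text
scene [320 171]
side [341 200]
-0.02 193 [ 0.0063 -0.0189] [0.0188 0.016 ]
-0.01 319 [ 0.0048 -0.0195] [0.019  0.0167]
0.0 387 [ 0.0044 -0.0194] [0.019 0.017]
0.01 477 [ 0.003  -0.0193] [0.019  0.0179]
0.02 535 [ 0.004  -0.0188] [0.0191 0.0179]
0.03 1933 [ 0.0006 -0.0191] [0.0189 0.0181]
0.04 776 [-0.0105 -0.0221] [0.0119 0.0216]
0.05 2581 [-0.0109 -0.0229] [0.0121 0.0229]
0.06 1442 [-0.011  -0.0229] [0.012  0.0229]
0.07 1575 [-0.0118 -0.0254] [0.0126 0.0229]
0.08 2373 [-0.0118 -0.0292] [0.0145 0.0293]
```

View pics/hold.png

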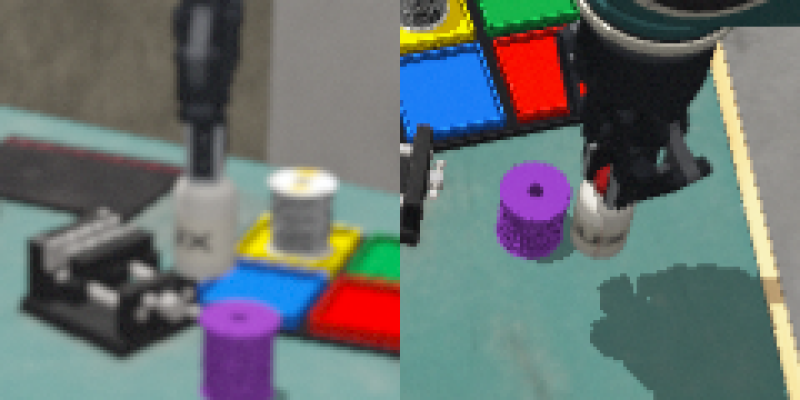

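The pads hold the bottle by its cap. The finger tips sit about 35 mm above the reported TCP at this opening. The bottle is upright and secure, so I carry it slowly to the red bay.

Emit:
drive_tool --grip '[0,0,0,0,0,0,0,0,0,0]' --slide '[[-0.7,1.3,0],[-1.3,2.4,0],[-1.5,2.8,0],[-1.5,2.8,0],[-1.5,2.8,0],[-1.5,2.8,0],[-1.5,2.8,0],[-1.3,2.4,0],[-0.7,1.2,0],[0,0,0]]' --dr '[[0,0,0],[0,0,0],[0,0,0],[0,0,0],[0,0,0],[0,0,0],[0,0,0],[0,0,0],[0,0,0],[0,0,0]]'

```text
time_s: 15.5
tcp_pos: [0.4225, -0.2482, 0.1617]
ee_rot: [-3.068, -0.675, 0.001]
wrist_force: [-0.1, 1.0, -0.8]
opening: 0.0186
grip_force: 58.8
```

Emit:
drive_tool --grip '[0,0,0,0,0,0,0,0,0,0]' --slide '[[0,0,1],[0,0,2],[0,0,2.5],[0,0,2.5],[0,0,1.5],[0,0,0.5],[0,0,0],[0,0,0],[0,0,0],[0,0,0]]' --dr '[[0,0,0],[0,0,0],[0,0,0],[0,0,0],[0,0,0],[0,0,0],[0,0,0],[0,0,0],[0,0,0],[0,0,0]]'

```text
time_s: 16.5
tcp_pos: [0.4231, -0.2474, 0.0629]
ee_rot: [3.067, 0.677, 0.001]
wrist_force: [1.1, -0.4, -0.3]
opening: 0.0182
grip_force: 58.8
```

```bash
cat > bot.py <<'E'
from h import *
rel(*B['red'],.0325)
s=env.sense();M=R.from_rotvec(s["ee_rot"]).as_matrix();P=np.load('P.npy')
q=P.reshape(-1,3)-s['tcp_pos']; q=q[np.hypot(q[:,0],q[:,1])<.03]
for z in np.arange(-.02,.06,.01):
  k=q[abs(q[:,2]-z)<.005]@M
  if len(k)>5: print(z.round(3),len(k),k.min(0)[:2].round(4),k.max(0)[:2].round(4))
E
python3 w.py w7; python3 bot.py
```

```text
t 16.55 tcp [ 0.423  -0.2474  0.0627] slide cm [-0.05 -0.02  3.02] yaw y -65.1 tilt 0.05 open 0.0185
-0.02 183 [ 0.0064 -0.0187] [0.019  0.0162]
-0.01 298 [ 0.0042 -0.0194] [0.0193 0.0178]
0.0 381 [ 0.005  -0.0192] [0.0193 0.0178]
0.01 455 [ 0.0036 -0.019 ] [0.0195 0.0182]
0.02 553 [ 0.0042 -0.0187] [0.0193 0.018 ]
0.03 1810 [ 0.0005 -0.0191] [0.019  0.0183]
0.04 831 [-0.0097 -0.0213] [0.0126 0.0218]
0.05 2607 [-0.0109 -0.0226] [0.0122 0.0229]
```

Emit:
drive_tool --grip '[0,0,0,0,0,0,0,0,0,0]' --slide '[[0,0,0.8],[0,0,0.8],[0,0,0.6],[0,0,0.4],[0,0,0.2],[0,0,0.1],[0,0,0.1],[0,0,0],[0,0,0],[0,0,0]]' --dr '[[0,0,0],[0,0,0],[0,0,0],[0,0,0],[0,0,0],[0,0,0],[0,0,0],[0,0,0],[0,0,0],[0,0,0]]'

```text
time_s: 17.55
tcp_pos: [0.4228, -0.2473, 0.0323]
ee_rot: [3.068, 0.678, 0.0]
wrist_force: [-0.9, 0.4, -0.8]
opening: 0.0186
grip_force: 58.8
```

Emit:
drive_tool --grip '[0,0,0.5,0.5,0.5,0.5,0.5,0.5,0.5,0.5]' --slide '[[0,0,0.05],[0,0,0],[0,0,0],[0,0,0],[0,0,0],[0,0,0],[0,0,0],[0,0,0],[0,0,0],[0,0,0]]' --dr '[[0,0,0],[0,0,0],[0,0,0],[0,0,0],[0,0,0],[0,0,0],[0,0,0],[0,0,0],[0,0,0],[0,0,0]]'

```text
time_s: 18.55
tcp_pos: [0.4228, -0.2472, 0.0316]
ee_rot: [-3.068, -0.678, 0.0]
wrist_force: [-0.1, 0.5, 0.6]
opening: 0.0427
grip_force: 0.0
```

Emit:
drive_tool --grip '[0.6,0.6,0.7,0.8,1,1,1,1,1,1]' --slide '[[0,0,-1],[0,0,-2],[0,0,-3],[0,0,-4],[0,0,-4],[0,0,0],[0,0,0],[0,0,0],[0,0,0],[0,0,0]]' --dr '[[0,0,0],[0,0,0],[0,0,0],[0,0,0],[0,0,0],[0,0,0],[0,0,0],[0,0,0],[0,0,0],[0,0,0]]'

```text
time_s: 19.55
tcp_pos: [0.4225, -0.2471, 0.1708]
ee_rot: [-3.067, -0.677, 0.001]
wrist_force: [-0.3, -0.0, -0.7]
opening: 0.0853
grip_force: 0.0
```

```bash
python3 w.py w8; python3 top.py .423 -.247 .079 .03; python3 top.py .423 -.247 .064 .03; python3 -c "
from h import *
rel(.538,.114,.17)
s=env.sense();M=R.from_rotvec(s['ee_rot']).as_matrix();P=np.load('P.npy')
q=(P-s['tcp_pos'])@M
k=q[255:345,100:460].reshape(-1,3); k=k[(abs(k[:,1])>.035)&(abs(k[:,1])<.06)&(abs(k[:,0])<.02)&(k[:,2]<0)]; print(len(k),k.min(0),k.max(0))"
```

```text
519 circle ((422.4432373046875, -246.49327087402344), 10.480522155761719) rect ((422.5235290527344, -246.6094207763672), (20.545486450195312, 19.796255111694336), 40.59381866455078) z 0.0791
1025 circle ((422.70123291015625, -246.46685791015625), 18.903812408447266) rect ((422.6549072265625, -246.6263885498047), (37.33616256713867, 36.558815002441406), 67.0351333618164) z 0.0645
t 19.6 tcp [ 0.4226 -0.2471  0.1709] slide cm [ 25.68 -27.89   0.11] yaw y -65.1 tilt 0.06 open 0.0854
7202 [-0.0113331  -0.05642873 -0.09446936] [ 0.01482071  0.05662429 -0.04758897]
```

View pics/w8.png

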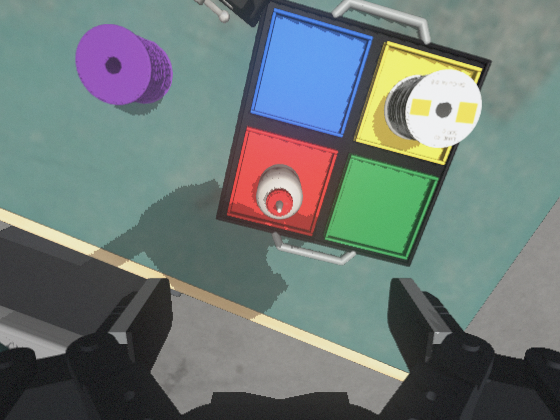

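Flux stands in the red bay at (280,195) and the spool in the yellow bay at (420,105). Open, the finger tips measure 48 mm behind the reported TCP, so I'll plan depths from the measured tips. Next is the jar.

Emit:
drive_tool --grip '[1,1,1,1,1,1,1,1,1,1]' --slide '[[2.85,-3.1,0],[2.85,-3.1,0],[2.85,-3.1,0],[2.85,-3.1,0],[2.85,-3.1,0],[2.85,-3.1,0],[2.85,-3.1,0.5],[2.85,-3.1,2],[2.85,-3.1,2],[0,0,0]]' --dr '[[0,0,0],[0,0,0],[0,0,0],[0,0,0],[0,0,0],[0,0,0],[0,0,0],[0,0,0],[0,0,0],[0,0,0]]'

```text
time_s: 20.6
tcp_pos: [0.5371, 0.1174, 0.123]
ee_rot: [-3.065, -0.683, 0.007]
wrist_force: [0.1, -1.0, -0.9]
opening: 0.0853
grip_force: 0.0
```

```bash
python3 w.py w9; python3 top.py .538 .114 .040; python3 -c "
from h import *
rel(.538,.114,.02)"
```

```text
4793 circle ((539.8646240234375, 113.5523452758789), 29.561403274536133) rect ((540.0714111328125, 113.63406372070312), (58.33955001831055, 57.93148422241211), 26.477439880371094) z 0.0393
t 20.65 tcp [0.5372 0.1156 0.1245] slide cm [ 0.04  0.19 10.45] yaw y -64.9 tilt 0.2 open 0.0853
```

Emit:
drive_tool --grip '[1,1,1,1,1,1,1,1,1,1]' --slide '[[0.15,0.25,1.5],[0,0,3],[0,0,3],[0,0,2],[0,0,1],[0,0,0],[0,0,0],[0,0,0],[0,0,0],[0,0,0]]' --dr '[[0,0,0],[0,0,0],[0,0,0],[0,0,0],[0,0,0],[0,0,0],[0,0,0],[0,0,0],[0,0,0],[0,0,0]]'

```text
time_s: 21.65
tcp_pos: [0.5406, 0.1123, 0.0222]
ee_rot: [3.068, 0.678, 0.001]
wrist_force: [-0.1, 0.9, 0.6]
opening: 0.0854
grip_force: 0.0
```

```bash
python3 w.py w10; python3 top.py .54 .1136 .040; python3 -c "
from h import *
rel(.5398,.1136,-.017)
s=env.sense();M=R.from_rotvec(s['ee_rot']).as_matrix();P=np.load('P.npy')
q=(P-s['tcp_pos'])@M
k=q[255:345,100:460].reshape(-1,3); k=k[(abs(k[:,1])>.035)&(abs(k[:,1])<.06)&(abs(k[:,0])<.02)&(k[:,2]<-.03)]; print(len(k),k.min(0),k.max(0))"
```

```text
10943 circle ((539.9413452148438, 113.32308197021484), 29.901277542114258) rect ((540.0079345703125, 113.53793334960938), (58.79226303100586, 58.709014892578125), 12.726781845092773) z 0.0393
t 21.7 tcp [0.5405 0.1123 0.0221] slide cm [-0.02 -0.15  3.91] yaw y -65.1 tilt 0.05 open 0.0855
7205 [-0.01130136 -0.05632239 -0.09492473] [ 0.01449878  0.05678517 -0.04842944]
```

View pics/w10.png

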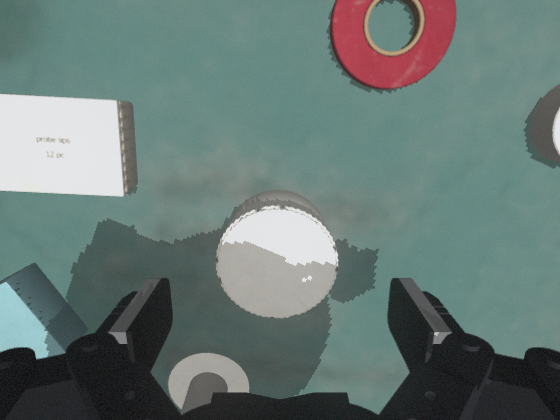

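The jar is at (278,262), centred between the pads. The tips are still above the lid, so I go down 3.9 cm and grip.

Emit:
drive_tool --grip '[1,1,1,1,1,1,0,0,0,0]' --slide '[[0,-0.13,1.5],[0,0,1.2],[0,0,0.8],[0,0,0.4],[0,0,0],[0,0,0],[0,0,0],[0,0,0],[0,0,0],[0,0,0]]' --dr '[[0,0,0],[0,0,0],[0,0,0],[0,0,0],[0,0,0],[0,0,0],[0,0,0],[0,0,0],[0,0,0],[0,0,0]]'

```text
time_s: 22.7
tcp_pos: [0.5403, 0.1135, -0.0164]
ee_rot: [-3.068, -0.678, -0.002]
wrist_force: [-2.5, 0.1, 7.7]
opening: 0.0566
grip_force: 64.2
```

Emit:
drive_tool --grip '[0,0,0,0,0,0,0,0,0,0]' --slide '[[0,0,0],[0,0,0],[0,0,0],[0,0,0],[0,0,-0.5],[0,0,-0.5],[0,0,0],[0,0,0],[0,0,0],[0,0,0]]' --dr '[[0,0,0],[0,0,0],[0,0,0],[0,0,0],[0,0,0],[0,0,0],[0,0,0],[0,0,0],[0,0,0],[0,0,0]]'

```text
time_s: 23.7
tcp_pos: [0.5396, 0.1134, -0.0076]
ee_rot: [-3.068, -0.677, 0.001]
wrist_force: [-0.2, -0.3, -0.7]
opening: 0.0568
grip_force: 63.9
```

```bash
python3 w.py w11; python3 top.py .54 .1136 .050 .029; python3 -c "
from h import *
rel(*B['green'],.14)"
```

```text
16730 circle ((540.0031127929688, 113.59874725341797), 28.99687385559082) rect ((540.0870361328125, 113.51654815673828), (57.79480743408203, 57.27973175048828), 24.781631469726562) z 0.0481
t 23.75 tcp [ 0.5396  0.1134 -0.0076] slide cm [-28.31  37.06 -14.76] yaw y -65.1 tilt 0.02 open 0.0568
```

Emit:
drive_tool --grip '[0,0,0,0,0,0,0,0,0,0]' --slide '[[0,0,-2],[0,0,-4],[0,0,-4],[0,0,-3],[-1,1.3,-1.8],[-2,2.6,0],[-2.3,3,0],[-2.3,3,0],[-2.3,3,0],[-2.3,3,0]]' --dr '[[0,0,0],[0,0,0],[0,0,0],[0,0,0],[0,0,0],[0,0,0],[0,0,0],[0,0,0],[0,0,0],[0,0,0]]'

```text
time_s: 24.75
tcp_pos: [0.4955, -0.0835, 0.1406]
ee_rot: [3.067, 0.678, 0.0]
wrist_force: [1.3, 0.3, -0.6]
opening: 0.0566
grip_force: 64.1
```

Emit:
drive_tool --grip '[0,0,0,0,0,0,0,0,0,0]' --slide '[[-2.3,3,0],[-2.3,3,0],[-2.3,3,0],[-2.3,3,0],[-2.3,3,0],[-2.3,3,0],[-2.3,3,0],[0,0.16,0],[0,0,0],[0,0,0]]' --dr '[[0,0,0],[0,0,0],[0,0,0],[0,0,0],[0,0,0],[0,0,0],[0,0,0],[0,0,0],[0,0,0],[0,0,0]]'

```text
time_s: 25.75
tcp_pos: [0.4393, -0.3413, 0.1404]
ee_rot: [-3.067, -0.678, 0.0]
wrist_force: [-0.2, -0.6, -0.4]
opening: 0.0567
grip_force: 64.1
```

```bash
python3 -c "
from h import *
rel(*B['green'],-.006)"
```

```text
t 25.75 tcp [ 0.4393 -0.3413  0.1404] slide cm [-0.06  0.06 14.64] yaw y -65.1 tilt 0.03 open 0.0567
```

Emit:
drive_tool --grip '[0,0,0,0,0,0,0,0,0,0]' --slide '[[-0.06,0.06,2],[0,0,3],[0,0,3],[0,0,3],[0,0,2],[0,0,1],[0,0,0.4],[0,0,0.2],[0,0,0],[0,0,0]]' --dr '[[0,0,0],[0,0,0],[0,0,0],[0,0,0],[0,0,0],[0,0,0],[0,0,0],[0,0,0],[0,0,0],[0,0,0]]'

```text
time_s: 26.75
tcp_pos: [0.4393, -0.343, -0.0044]
ee_rot: [3.067, 0.677, 0.001]
wrist_force: [0.2, -0.6, -0.9]
opening: 0.0569
grip_force: 64.1
```

Emit:
drive_tool --grip '[0,0,0.8,0.8,0.8,0.8,0.8,0.8,0.8,0.8]' --slide '[[0,0,0.1],[0,0,0],[0,0,0],[0,0,0],[0,0,0],[0,0,0],[0,0,0],[0,0,-1],[0,0,-2],[0,0,-3]]' --dr '[[0,0,0],[0,0,0],[0,0,0],[0,0,0],[0,0,0],[0,0,0],[0,0,0],[0,0,0],[0,0,0],[0,0,0]]'

```text
time_s: 27.75
tcp_pos: [0.4383, -0.3422, 0.0537]
ee_rot: [-3.066, -0.677, 0.002]
wrist_force: [0.8, 0.3, 0.3]
opening: 0.0682
grip_force: 0.0
```

Emit:
drive_tool --grip '[1,1,1,1,1,1,1,1,1,1]' --slide '[[0,0,-4],[0,0,-4],[0,0,0],[0,0,0],[0,0,0],[0,0,0],[0,0,0],[0,0,0],[0,0,0],[0,0,0]]' --dr '[[0,0,0],[0,0,0],[0,0,0],[0,0,0],[0,0,0],[0,0,0],[0,0,0],[0,0,0],[0,0,0],[0,0,0]]'

```text
time_s: 28.75
tcp_pos: [0.4389, -0.3427, 0.1335]
ee_rot: [-3.067, -0.678, 0.0]
wrist_force: [-0.3, -0.3, -0.4]
opening: 0.0854
grip_force: 0.0
```

```bash
python3 w.py w12; python3 top.py .439 -.342 .049; python3 -c "
from h import *
rel(.434,.2286,.13)"
```

```text
4726 circle ((438.85693359375, -342.94805908203125), 29.60586166381836) rect ((438.8844299316406, -342.69671630859375), (58.39777755737305, 58.31792068481445), 19.523590087890625) z 0.0483
t 28.8 tcp [ 0.4389 -0.3427  0.1335] slide cm [ 23.62 -52.02   0.36] yaw y -65.1 tilt 0.01 open 0.0857
```

Emit:
drive_tool --grip '[1,1,1,1,1,1,1,1,1,1]' --slide '[[0,0,0],[0,0,0],[0,0,0],[0,0,0],[3.4,-2.6,0],[3.4,-2.6,0],[3.4,-2.6,0],[3.4,-2.6,0],[3.4,-2.6,0],[3.4,-2.6,0]]' --dr '[[0,0,-7],[0,0,-7],[0,0,-7],[0,0,-7],[0,0,0],[0,0,0],[0,0,0],[0,0,0],[0,0,0],[0,0,0]]'

```text
time_s: 29.8
tcp_pos: [0.4371, -0.0844, 0.1338]
ee_rot: [2.813, 1.399, 0.001]
wrist_force: [0.9, 0.2, -0.7]
opening: 0.0855
grip_force: 0.0
```

```bash
cat >> m.py <<'E'
q=P[d>0]; q=q[(q[:,2]>.06)&(np.hypot(q[:,0]-.434,q[:,1]-.229)<.3)&(q[:,1]>.2)]
r=np.hypot(q[:,0]-.434,q[:,1]-.229)
for a in (.08,.1,.12,.15,.2): k=q[r<a]; print("near",a,len(k),(k.min(0).round(3),k.max(0).round(3)) if len(k) else "")
E
python3 m.py | grep near; python3 -c "
from h import *
rel(.434,.2286,.13)"
```

```text
near 0.08 0 
near 0.1 0 
near 0.12 0 
near 0.15 49 (array([0.44 , 0.354, 0.216]), array([0.516, 0.379, 0.341]))
near 0.2 2857 (array([0.434, 0.354, 0.21 ]), array([0.56 , 0.419, 0.35 ]))
t 29.8 tcp [ 0.4371 -0.0844  0.1338] slide cm [ 24.77 -19.13   0.38] yaw y -37.1 tilt 0.04 open 0.0855
```

```bash
python3 - <<'E'
from h import *
s=env.sense();M=R.from_rotvec(s['ee_rot']).as_matrix();T=np.array(env.calibration("wrist")["world_from_camera"]);print(M.T@(T[:3,3]-s['tcp_pos']), (M.T@T[:3,:3]).round(2), s['qpos'])
im=cv2.imread("pics/side0.png"); d=np.load("side0.npy")
p=cast("side",[(340,385),(385,395),(320,405)],.25);print(p.round(3))
E
```

```text
[ 0.07492459  0.00020569 -0.17839846] [[-0.   -0.96 -0.29]
 [ 1.   -0.    0.  ]
 [-0.   -0.29  0.96]] [-2.48013857e-01 -3.85252601e-01  1.99161147e+00  5.42194495e-05
  1.53457515e+00  3.99718963e-01]
[[0.503 0.37  0.25 ]
 [0.438 0.387 0.25 ]
 [0.536 0.395 0.25 ]]
```

```bash
python3 - <<'E'
from h import *
p,_=env.read_camera("scene");q,_=env.read_camera("side")
cv2.imwrite("pics/s13.png",cv2.resize(np.hstack([p,q])[...,::-1],(800,300),interpolation=cv2.INTER_AREA))
E
```

```text
(no output)
```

View pics/s13.png

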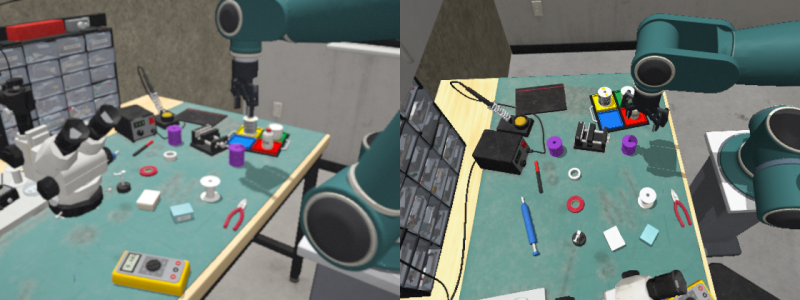

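Carton at (180,212) in the left half; the microscope is beyond it. I measure how far the wrist body sticks out before going near the microscope.

```bash
python3 - <<'E'
from h import *
s=env.sense();b=s['qpos'][0];t=s['tcp_pos']
for n in("scene","side"):
    _,d=env.read_camera(n); c=env.calibration(n);T=np.array(c["world_from_camera"]); v,u=np.mgrid[0:420,0:560]
    q=cv2.undistortPoints(np.stack([u,v],-1).reshape(-1,1,2).astype(float),np.array(c["K"]),np.array(c["D"]))[:,0]
    P=((np.c_[q,np.ones(len(q))]*d.reshape(-1,1))@T[:3,:3].T+T[:3,3])[d.ravel()>0]-t
    r=np.c_[P[:,:2]@[np.cos(b),np.sin(b)],P[:,:2]@[-np.sin(b),np.cos(b)],P[:,2]]
    for z in np.arange(.05,.45,.05):
        k=r[(abs(r[:,2]-z)<.025)&(np.hypot(r[:,0],r[:,1])<.18)]
        if len(k)>20: print(n,z.round(2),len(k),"radial",np.percentile(k[:,0],[1,99]).round(3),"tang",np.percentile(k[:,1],[1,99]).round(3))
E
```

```text
scene 0.05 204 radial [-0.054  0.048] tang [-0.027  0.029]
scene 0.1 649 radial [-0.072  0.068] tang [-0.026  0.039]
scene 0.15 847 radial [-0.069  0.065] tang [-0.019  0.038]
scene 0.2 909 radial [-0.039  0.023] tang [-0.022  0.038]
scene 0.25 1074 radial [-0.047  0.027] tang [-0.021  0.045]
scene 0.3 2570 radial [-0.172  0.044] tang [0.021 0.078]
scene 0.35 2902 radial [-0.169  0.044] tang [0.041 0.078]
side 0.05 94 radial [-0.054  0.053] tang [-0.029  0.028]
side 0.1 580 radial [-0.071  0.069] tang [-0.032  0.038]
side 0.15 728 radial [-0.068  0.066] tang [-0.033  0.036]
side 0.2 542 radial [-0.036  0.035] tang [0.008 0.037]
side 0.25 402 radial [-0.038  0.042] tang [0.009 0.045]
side 0.3 2947 radial [-0.163  0.047] tang [-0.051  0.078]
side 0.35 8137 radial [-0.167  0.047] tang [-0.059  0.078]
side 0.4 3956 radial [-0.177  0.015] tang [-0.067  0.067]
```

Emit:
drive_tool --grip '[1,1,1,1,1,1,1,1,1,1]' --slide '[[3,-2.3,0],[3,-2.3,0.5],[3,-2.3,1],[3,-2.3,1],[3,-2.3,1],[3,-2.3,1],[3,-2.3,1],[2.5,-2,1],[1.3,-1,0],[0,0,0]]' --dr '[[0,0,0],[0,0,0],[0,0,0],[0,0,0],[0,0,0],[0,0,0],[0,0,0],[0,0,0],[0,0,0],[0,0,0]]'

```text
time_s: 31.0
tcp_pos: [0.435, 0.2276, 0.068]
ee_rot: [-2.812, -1.401, 0.002]
wrist_force: [0.3, 0.2, 0.2]
opening: 0.0853
grip_force: 0.0
```

```bash
python3 w.py w14; python3 top.py .434 .2286 .026; python3 -c "
from h import *
rel(.434,.2286,-.027)"
```

```text
4943 circle ((434.98992919921875, 226.77005004882812), 32.00572204589844) rect ((434.9291687011719, 226.96697998046875), (51.85778045654297, 40.096954345703125), 53.35200881958008) z 0.0251
t 31.05 tcp [0.4351 0.2267 0.0683] slide cm [ 0.1  -0.2   9.53] yaw y -37.1 tilt 0.05 open 0.0856
```

View pics/w14.png

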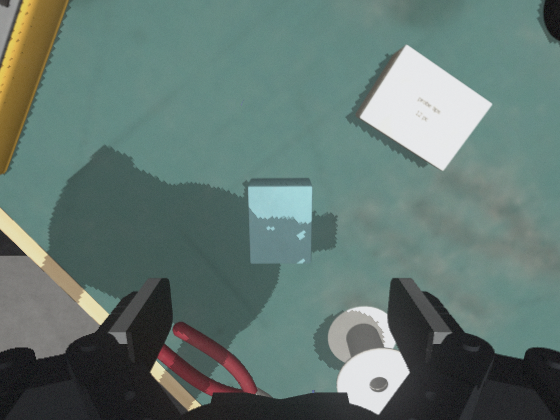

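The carton at (280,222) is centred and aligned between the pads, with the bare spool clear. I descend 9.5 cm and grip.

Emit:
drive_tool --grip '[1,1,1,1,1,1,1,1,1,1]' --slide '[[0,0,2],[0,0,3],[0,0,2],[0,0,1.5],[0,0,0.7],[0,0,0.3],[0,0,0],[0,0,0],[0,0,0],[0,0,0]]' --dr '[[0,0,0],[0,0,0],[0,0,0],[0,0,0],[0,0,0],[0,0,0],[0,0,0],[0,0,0],[0,0,0],[0,0,0]]'

```text
time_s: 32.05
tcp_pos: [0.4349, 0.2273, -0.0258]
ee_rot: [2.812, 1.4, 0.001]
wrist_force: [-0.1, -0.3, -0.0]
opening: 0.0853
grip_force: 0.0
```

Emit:
drive_tool --grip '[0,0,0,0,0,0,0,0,0,0]' --slide '[[0,0,0],[0,0,0],[0,0,0],[0,0,0],[0,0,0],[0,0,0],[0,0,0],[0,0,0],[0,0,-0.5],[0,0,-0.5]]' --dr '[[0,0,0],[0,0,0],[0,0,0],[0,0,0],[0,0,0],[0,0,0],[0,0,0],[0,0,0],[0,0,0],[0,0,0]]'

```text
time_s: 33.05
tcp_pos: [0.4345, 0.227, -0.0163]
ee_rot: [2.813, 1.4, -0.001]
wrist_force: [0.0, -0.2, -0.3]
opening: 0.0386
grip_force: 60.2
```

```bash
python3 w.py w15; python3 top.py .435 .227 .035 .034; python3 -c "
from h import *
rel(*B['blue'],.12)"
```

```text
13325 circle ((435.46429443359375, 227.79661560058594), 33.41929244995117) rect ((434.5857849121094, 226.52976989746094), (53.120025634765625, 65.88088989257812), 53.196006774902344) z 0.0348
t 33.1 tcp [ 0.4349  0.2272 -0.0153] slide cm [-31.59  34.18 -13.54] yaw y -37.1 tilt 0.03 open 0.0382
```

Emit:
drive_tool --grip '[0,0,0,0,0,0,0,0,0,0]' --slide '[[0,0,-2],[-0.5,0.5,-4],[-1,1,-4],[-2,2.2,-2.5],[-2.5,2.7,-1],[-2.5,2.7,0],[-2.5,2.7,0],[-2.5,2.7,0],[-2.5,2.7,0],[-2.5,2.7,0]]' --dr '[[0,0,0],[0,0,0],[0,0,0],[0,0,0],[0,0,0],[0,0,0],[0,0,0],[0,0,0],[0,0,0],[0,0,0]]'

```text
time_s: 34.1
tcp_pos: [0.4818, -0.042, 0.1189]
ee_rot: [2.812, 1.399, 0.001]
wrist_force: [1.0, 0.3, -1.0]
opening: 0.0383
grip_force: 60.4
```

Emit:
drive_tool --grip '[0,0,0,0,0,0,0,0,0,0]' --slide '[[-2.6,2.8,0],[-2.6,2.8,0],[-2.6,2.8,0],[-2.6,2.8,0],[-2.6,2.8,0],[0,0,0],[0,0,0],[0,0,0],[0,0,0],[0,0,0]]' --dr '[[0,0,0],[0,0,0],[0,0,0],[0,0,0],[0,0,8.5],[0,0,8.5],[0,0,8.5],[0,0,8.5],[0,0,8.5],[0,0,0]]'

```text
time_s: 35.1
tcp_pos: [0.515, -0.2286, 0.1186]
ee_rot: [-3.129, -0.281, 0.0]
wrist_force: [0.2, -0.3, -0.8]
opening: 0.0388
grip_force: 60.5
```

```bash
python3 -c "
from h import *
rel(*B['blue'],-.0150)"
```

```text
t 35.1 tcp [ 0.515  -0.2286  0.1186] slide cm [ 0.15  0.27 13.36] yaw y -79.8 tilt 0.01 open 0.0388
```

Emit:
drive_tool --grip '[0,0,0,0,0,0,0,0,0,0]' --slide '[[0.15,0.27,2],[0,0,3],[0,0,3],[0,0,2.5],[0,0,1.5],[0,0,0.8],[0,0,0.3],[0,0,0.2],[0,0,0],[0,0,0]]' --dr '[[0,0,0],[0,0,0],[0,0,0],[0,0,0],[0,0,0],[0,0,0],[0,0,0],[0,0,0],[0,0,0],[0,0,0]]'

```text
time_s: 36.1
tcp_pos: [0.5175, -0.2312, -0.0136]
ee_rot: [3.128, 0.285, 0.002]
wrist_force: [0.7, 0.3, 0.1]
opening: 0.0384
grip_force: 60.5
```

Emit:
drive_tool --grip '[0,0,0.65,0.65,0.65,0.65,0.65,0.65,0.65,0.65]' --slide '[[0,0,0.05],[0,0,0],[0,0,0],[0,0,0],[0,0,0],[0,0,0],[0,0,0],[0,0,-1],[0,0,-2],[0,0,-3]]' --dr '[[0,0,0],[0,0,0],[0,0,0],[0,0,0],[0,0,0],[0,0,0],[0,0,0],[0,0,0],[0,0,0],[0,0,0]]'

```text
time_s: 37.1
tcp_pos: [0.5164, -0.2306, 0.0452]
ee_rot: [-3.127, -0.285, 0.003]
wrist_force: [0.8, 0.5, 0.4]
opening: 0.0553
grip_force: 0.0
```

Emit:
drive_tool --grip '[1,1,1,1,1,1,1,1,1,1]' --slide '[[0,0,-4],[0,0,-4],[0,0,-4],[0,0,0],[0,0,0],[0,0,0],[0,0,0],[0,0,0],[0,0,0],[0,0,0]]' --dr '[[0,0,0],[0,0,0],[0,0,0],[0,0,0],[0,0,0],[0,0,0],[0,0,0],[0,0,0],[0,0,0],[0,0,0]]'

```text
time_s: 38.1
tcp_pos: [0.517, -0.231, 0.1648]
ee_rot: [-3.128, -0.285, 0.001]
wrist_force: [-0.1, -0.3, -0.5]
opening: 0.0856
grip_force: 0.0
```

```bash
python3 w.py w16; python3 top.py .517 -.231 .035; python3 top.py .534 -.3255 .069; python3 - <<'E'
from h import *
rel(.517,-.231,.15)
a=cv2.imread("pics/w16.png");q,_=env.read_camera("side")
cv2.imwrite("pics/fin.png",cv2.resize(np.hstack([a,q[...,::-1]]),(800,300),interpolation=cv2.INTER_AREA))
E
```

```text
2757 circle ((517.2918701171875, -230.75711059570312), 31.962717056274414) rect ((517.0291748046875, -231.02760314941406), (52.5462532043457, 40.03838348388672), 11.239691734313965) z 0.034
3735 circle ((534.8119506835938, -326.447021484375), 27.909595489501953) rect ((534.4298706054688, -326.0953063964844), (54.76551055908203, 54.38105773925781), 58.58816146850586) z 0.0686
t 38.15 tcp [ 0.517  -0.2309  0.1649] slide cm [-0.01  0.    1.49] yaw y -79.6 tilt 0.02 open 0.0853
```

View pics/fin.png

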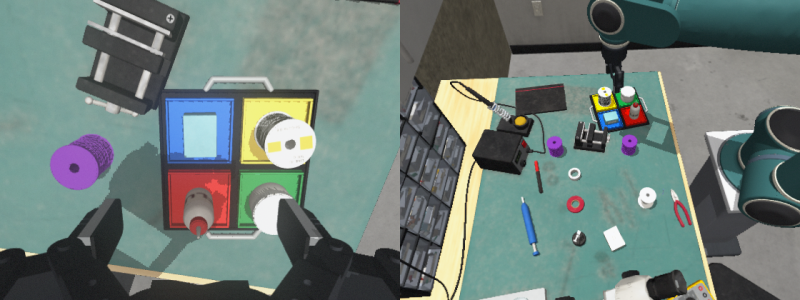

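The picture shows all four items in place: carton in blue (200,135), spool in yellow (280,135), flux in red (197,205) and jar in green (270,210). The look-alikes have not moved and the gripper touches nothing.

```bash
python3 -c "
from station import env
print(env.job_done())"
```

```text
the job is handed in; nothing more can be done
None
```

I packed the caddy in the order asked and handed the job in at about 38 s: spool in yellow, flux in red, jar in green and carton flat in blue. The flux bottle stayed upright (it ended up gripped by its cap rather than its body), and I left the look-alikes alone.

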